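Take the tray out of the sliding-lid box

TASK

Take the wooden sliding-lid box apart: slide its lid off the box, all the way onto the lid rest at its end, and leave it lying flat there. Then lift out the tray that is inside, and set it down gently and squarely on top of the matching empty tray that stands on the bench, edges flush and long sides parallel.

Things in the scene. Friction and masses are not known exactly. Their poses are not given: they have to be found in the camera images.
- tool_box: Low wooden box fixed to the bench, 146 x 134 x 54 mm, x -76 to +70. Origin at bench level, mid-opening (126 x 106); inside floor 6 mm up. +x: the way the lid slides off; z up. Lid runs on ledges 40 mm up; dark lips (tops at 54, 110 clear between) overhang its long edges 5 mm, so it only leaves lengthwise. Rear stop 47.5 mm high lets it go only to +x.
- lid_rest (a point): Middle of the brown wooden lid rest built onto the box's end, level with the ledges (40 mm up); its axes as the box's, its place 143 mm along box +x. The rest runs from box x = 70 to 217 mm, then an end stop 48 mm high. Side fences 49.5 mm high, no lips.
- lid: Plywood lid 140 x 120 x 8 mm. Dark wooden batten across its top near the rear end: lid x -62 to -50 mm, 90 mm long in y, rising 16 mm over the lid's top. Origin: centre of the underside; axes as the box's. Starts over the box (origin at box x 0 to 14 mm); against the end stop it is at 147 mm. About 0.14 kg, slides easily when the batten's rear face is pushed.
- tray: Open pale wooden tray 120 (x) x 100 (y) x 30 (z) mm, walls and floor 4 mm; a dark 10 mm thick partition, rim-high, runs along x through its middle, for pinching. Compartments 41 mm wide, 26 deep, empty. Origin: centre of the underside. About 0.15 kg. Starts in the box under the lid, on the inside floor, 3 mm play each side.
- spare_tray: A second tray, identical to the first and empty, loose on the bench to the right of the box. Origin: centre of its underside. A tray stacked squarely on it rests on its rim, 30 mm higher, with the same x axis (either way round).

How it is judged (in metres and radians):
On the way, in this order (a step that is already met when the one before it is completed fails the run):
1. the lid has been slid off the box onto the lid rest and lies flat there, with the tray still in the box (x of lid in the frame of tool_box above 0.132 m and y of lid in the frame of tool_box between -0.01 and 0.01 m and z of lid in the frame of tool_box between 0.036 and 0.046 m and angle between lid's own z axis and vertical below 0.06 rad and z of tray in the frame of tool_box below 0.02 m and horizontal distance between tray and tool_box below 0.01 m), for 0.2 s.
2. the tray lies squarely on the matching tray (x of tray in the frame of spare_tray between -0.008 and 0.008 m and y of tray in the frame of spare_tray between -0.008 and 0.008 m and z of tray in the frame of spare_tray between 0.027 and 0.034 m and angle between the x axis of tray and the x axis of spare_tray, either way round below 0.1 rad and angle between each of tray, spare_tray's own z axis and vertical below 0.06 rad and height (world z) of spare_tray below 0.006 m), for 0.2 s.
At the end, for the whole second after the job is handed in: The lid lies flat on the lid rest clear of the box's opening (its origin more than 132 mm along the box's x axis, within 10 mm of its middle line); the tray from the box rests level on the matching tray, which stands flat on the bench: within 8 mm in each direction and 0.10 rad; all at rest (all of step 2 and x of lid in the frame of tool_box above 0.132 m and y of lid in the frame of tool_box between -0.01 and 0.01 m and z of lid in the frame of tool_box between 0.036 and 0.046 m and angle between lid's own z axis and vertical below 0.06 rad and linear speed of each of lid, tray, spare_tray below 0.02 m/s); the robot touches nothing.
It fails at once if the tray is dropped: out of the fingers it moves faster than 0.5 m/s (contact force between the fingers and tray below 0.05 N and linear speed of tray above 0.5 m/s).
It also fails if it takes over 54 s, if anything falls off the work surface, if the arm or the gripper's body presses on something with over 40 N, if the wrist force passes 120 N, or if a joint passes its speed limit or range.

ROBOT

A 6-joint arm with a two-finger parallel gripper is mounted at the origin on a cart in front of the work surface, level with it; the furniture and walls round the work are solid. World frame = base frame: x ahead of the robot, y to its left, z up, the work surface at z = 0. Lengths are in mm, angles in rad, forces in N, time in s.
With the tool pointing down it reaches from about 250 to 775 mm from the base axis. Payload 8.9 kg.
Tool frame: the origin (TCP) lies at the very end of the fingers, on their centre line; the grasp point (between the pads) lies 19 mm behind it (arm.pinch_z is the distance from the TCP to the grasp point, in mm); z points along the fingers, y is the line along which they close (so a half turn about z gives the same grasp; the last joint's range is limited). The gripper opens to 85 mm and grips with 20 to 120 N. Pads are 22 mm wide; open, the fingers measure 114 mm over their backs; the gripper's body (76 mm by 85 mm) begins 54 mm behind the grasp point. The pads swing forward as they close: fully open they stand 13 mm farther back than shut.
Start: joints at [1.023, 0.291, -0.153, 1.127, 0, 1.431], TCP at [208.686, 481.74, 231.305] pointing down, gripper open.
Joint ranges: [-2.52, 2.52], [-0.91, 1.74], [-1.3, 1.37], [-1.96, 2.02], [-1.52, 1.47], [-3.14, 3.14]. Speed limits (rad/s): [2.22, 2.22, 2.79, 3.14, 3.14, 3.14].

INTERFACE

Orientations are given as a 3x3 rotation matrix whose columns are the frame's x, y, z axes.
In Python, from station import arm gives the robot as it stands. Calls block until the motion is done:
- arm.goto(position, orientation): joint-space move of the TCP to a pose.
- arm.line_to(position, rate=150, attitude=None): straight line of the TCP; attitude=None keeps the orientation; rate is the mean speed in mm/s.
- arm.movej(angles): joint-space move.
- arm.open_gripper() and arm.grab(newtons=None): open the fingers fully, or close them until they stop; newtons is the grip in N (None keeps the last).
- arm.pause(seconds).
- arm.solve_ik(position, orientation): joint angles nearest the present ones, or None.
- arm.camera(name): name is "scene" or "top" or "wrist"; returns a dict with "img" (480x640x3 uint8, red, green, blue), "fx", "fy", "cx", "cy" (pixels), "position" and "attitude" of the camera in the world. Camera axes: x right, y down, z forward; pixel columns grow to the right and rows downward; lengths in mm; the calibration is good to about 2 mm. A picture is of the moment at which its call begins. There is no depth.
A pose or a line that the arm cannot do raises arm.IKError and nothing moves.
- arm.finish_job(): hands the job in; it is judged then, once.
Readings, each from a call of its own:
- arm.read_clock(): time.
- arm.read_joint_pos(): joint angles.
- arm.read_qvel(): joint speeds.
- arm.read_joint_efforts(): joint torques, N m.
- arm.read_eef_pos(): TCP position.
- arm.read_tcp_rot(): TCP orientation.
- arm.read_force(): force on the tool from outside, world axes, zero at the start.
- arm.read_wrist_torque(): the same for the moment, N m.
- arm.read_opening(): finger opening in mm.
- arm.read_gripper_force(): force on a finger pad.
Only numpy, scipy, OpenCV 4.12 (cv2) and the standard library are available. Lean on these libraries where they do the work, as an engineer would, in place of code of your own. Each camera call takes 0.05 s, during which the arm holds its last target. There are 200 camera calls.

## Working session

There is one attempt and no reset: what is moved stays moved. The work goes in short steps, each a Python script; the robot and the scene stay as the last script left them, time stands still between calls to the robot, and variables do not carry over. Pictures are saved under pics/ and viewed, at most 10 in all, crops included, and the job is handed in when it is done.

```bash
ls; mkdir -p pics; python3 - <<'E'
from station import arm
import cv2,numpy as np
for n in("top","scene"):
    c=arm.camera(n); cv2.imwrite(f"pics/{n}0.png",c["img"][:,:,::-1])
    print(n,c["fx"],c["fy"],c["cx"],c["cy"],np.round(c["position"],1),np.round(c["attitude"],3).tolist())
print(arm.read_clock())
E
```

```text
pics
top 620.5775948940093 620.5775948940093 310.11236240555206 253.37348813441696 [ 338.1  -86.2 1236.1] [[-0.006, -0.988, 0.154], [-1.0, 0.003, -0.016], [0.016, -0.154, -0.988]]
scene 502.47451881726846 502.47451881726846 311.557103835751 236.09445077617212 [  99.4 -498.6  691.5] [[0.723, -0.494, 0.483], [-0.691, -0.529, 0.493], [0.012, -0.69, -0.723]]
0.1
```

View pics/top0.png

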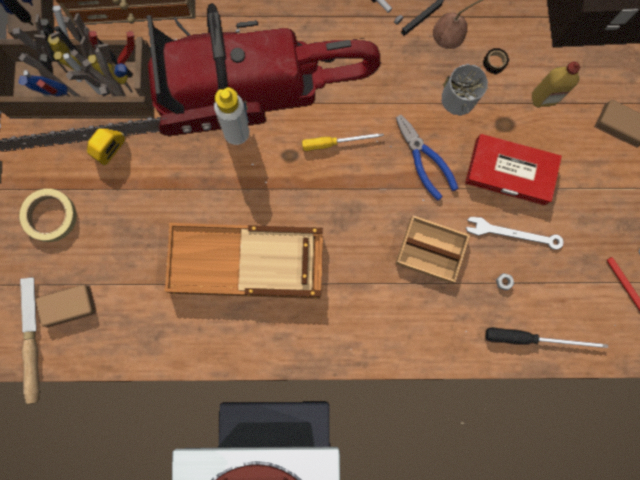

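View pics/scene0.png

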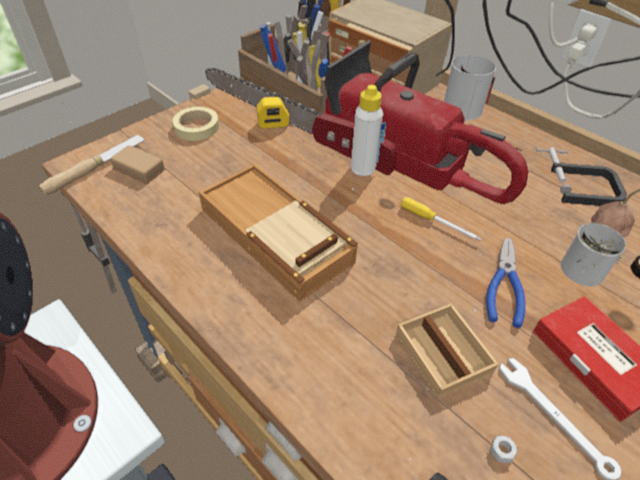

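```bash
python3 - <<'E'
from h import *
arm.goto([520,-330,280],down(73))
c=snap("wrist","w_tray"); print(c["position"],np.round(c["attitude"],3).tolist(),c["fx"])
arm.goto([505,-70,280],down(90))
c=snap("wrist","w_box"); print(c["position"],np.round(c["attitude"],3).tolist(),c["cx"],c["cy"])
print(arm.read_clock(),arm.read_joint_pos().round(2))
a=np.vstack([cv2.imread("pics/w_tray.png"),cv2.imread("pics/w_box.png")])
cv2.imwrite("pics/w2.png",cv2.resize(np.hstack([a[:480],a[480:]]),(800,300),interpolation=cv2.INTER_AREA))
E
```

```text
[ 440.85003513 -304.06826001  422.94299643] [[0.291, 0.906, 0.308], [0.957, -0.275, -0.094], [-0.001, 0.322, -0.947]] 384.9960851127751
[422.30763323 -69.61917139 422.9563612 ] [[0.0, 0.947, 0.322], [1.0, 0.0, -0.002], [-0.001, 0.322, -0.947]] 308.0658328061599 244.10113436044583
4.2667 [-0.28  0.24 -0.09  1.24 -0.   -0.28]
```

View pics/w_tray.png

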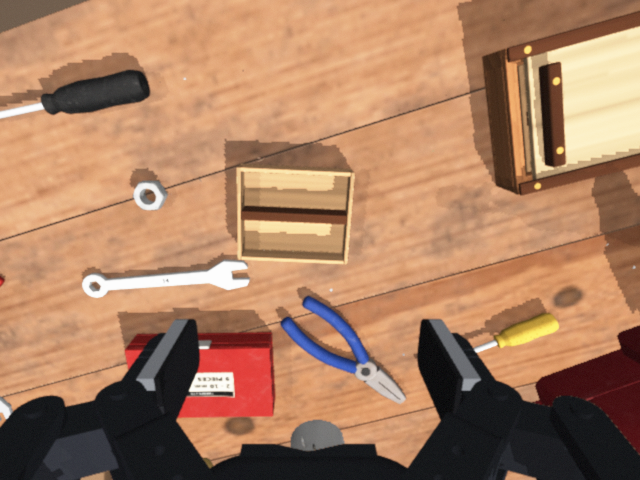

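View pics/w_box.png

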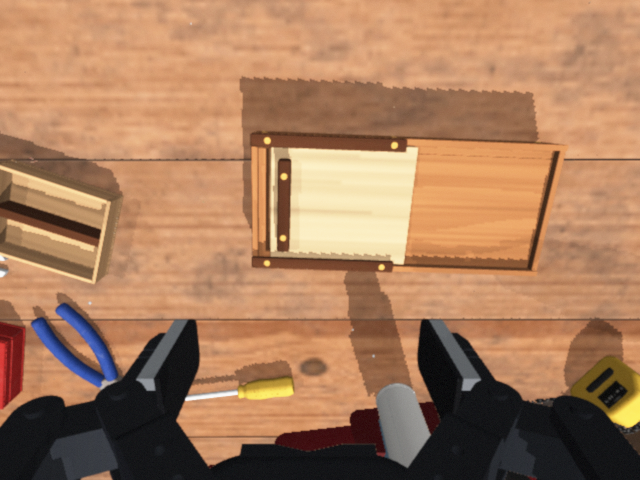

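```bash
cat > seg.py <<'E'
from h import *
def comps(img,roi,lo,hi,amin=150):
    x0,y0,x1,y1=roi; hsv=cv2.cvtColor(img[y0:y1,x0:x1],cv2.COLOR_BGR2HSV)
    m=cv2.inRange(hsv,lo,hi)
    cs,_=cv2.findContours(m,cv2.RETR_EXTERNAL,cv2.CHAIN_APPROX_NONE)
    return [cv2.boxPoints(cv2.minAreaRect(k))+[x0,y0] for k in cs if cv2.contourArea(k)>amin]
E
python3 - <<'E'
from seg import *
R=lambda p,a:dict(fx=384.996,fy=384.996,cx=308.066,cy=244.101,position=p,attitude=a)
ct=R([440.85,-304.07,422.94],[[0.291,0.906,0.308],[0.957,-0.275,-0.094],[-0.001,0.322,-0.947]])
cb=R([422.31,-69.62,422.96],[[0,0.947,0.322],[1,0,-0.002],[-0.001,0.322,-0.947]])
it=cv2.imread("pics/w_tray.png");ib=cv2.imread("pics/w_box.png")
h=lambda i:cv2.cvtColor(i,cv2.COLOR_BGR2HSV)
print("hsv part",h(it)[213,295],"rim",h(it)[170,300],h(it)[215,350],"bench",h(it)[150,300],h(it)[280,240],"lip",h(ib)[142,330],"batten",h(ib)[210,284],"rest",h(ib)[200,480],"lid",h(ib)[200,350])
def rep(n,c,bs,z):
    for b in bs:
        w=clickrect(c,b,z); print(n,b.round().tolist(),"cen",w.mean(0).round(1),"L",np.linalg.norm(w-np.roll(w,1,0),axis=1).round(1)[:2],
          "ang",[round(float(np.degrees(np.arctan2(*(w[i+1]-w[i])[::-1])))%180,1) for i in (0,1)])
dk=((0,60,20),(15,255,110))
rep("part",ct,comps(it,(230,160,362,272),*dk),30)
rep("rim",ct,comps(it,(225,160,362,272),(15,60,120),(30,200,255)),30)
rep("bat",cb,comps(ib,(274,152,298,258),*dk),64)
rep("lip",cb,comps(ib,(246,128,415,156),*dk)+comps(ib,(246,254,400,276),*dk),54)
rep("lid",cb,comps(ib,(255,148,430,268),(20,40,170),(35,140,255),3000),48)
rep("boxout",cb,[np.array([(252,132),(566,146),(535,270),(252,270)],float)],51)
print("rimclick",clickrect(ct,[(237,168),(354,172),(347,264),(237,260)],30).round(1).tolist())
E
```

```text
hsv part [ 11 159  80] rim [ 16 108 226] [ 18  94 245] bench [ 12 108 132] [  0   0 243] lip [ 10 159 120] batten [  9 149 106] rest [ 14 146 230] lid [ 23  59 251]
part [[242.0, 214.0], [242.0, 200.0], [347.0, 202.0], [347.0, 216.0]] cen [ 526.5 -345.1] L [110.5  15. ] ang [158.9, 72.0]
rim [[231.0, 259.0], [236.0, 163.0], [354.0, 169.0], [349.0, 266.0]] cen [ 534.6 -349.4] L [129.6 104.2] ang [156.7, 70.1]
bat [[277.0, 250.0], [278.0, 159.0], [290.0, 159.0], [289.0, 250.0]] cen [506.3 -93.9] L [11.9 88.7] ang [177.6, 89.1]
lip [[251.0, 138.0], [251.0, 130.0], [414.0, 137.0], [414.0, 145.0]] cen [443.4 -47.6] L [151.3   6.8] ang [174.7, 87.6]
lip [[252.0, 259.0], [252.0, 255.0], [392.0, 261.0], [392.0, 265.0]] cen [565.  -55.9] L [144.2   4.3] ang [175.1, 87.5]
lid [[289.0, 149.0], [417.0, 148.0], [418.0, 263.0], [290.0, 264.0]] cen [512.6 -25.1] L [117.3 121.4] ang [90.5, 5.7]
boxout [[252.0, 132.0], [566.0, 146.0], [535.0, 270.0], [252.0, 270.0]] cen [511.2  21.7] L [138.7 294.3] ang [87.5, 177.6]
rimclick [[470.1, -388.2], [508.3, -276.1], [603.1, -308.9], [563.6, -422.8]]
```

```bash
python3 - <<'E'
from h import *
A=87.6; u=np.array([np.cos(np.radians(A)),np.sin(np.radians(A))]); b=np.array([506.3,-93.9])
P=lambda s,z:[*(b+s*u),z]
arm.grab(20); print(arm.read_opening(),arm.read_clock())
arm.goto(P(-32,90),down(A)); arm.line_to(P(-32,54),rate=100)
arm.line_to(P(-22,54),rate=50); f0=arm.read_force(); print("f0",f0.round(1))
arm.line_to(P(100,54),rate=70); print(arm.read_force().round(1))
for s in range(103,128,3):
    arm.line_to(P(s,54),rate=40); f=arm.read_force(); print(s,f.round(1))
    if (f-f0)[:2]@u<-8: break
arm.line_to(P(s-8,54)); 
c=snap("top","top1"); print(arm.read_clock())
E
```

```text
-0.353590072656768 5.0333
f0 [ 0.  -0.5 -0.9]
[ 0.  0. -0.]
103 [ 0.7 -0.8  0.4]
106 [-0.3  1.   0.9]
109 [ 0.2  0.2 -0.2]
112 [-0.5 -0.1 -0.1]
115 [ 0.9 -3.8 -0.7]
118 [  1.  -14.7   1. ]
10.3917
```

View pics/top1.png

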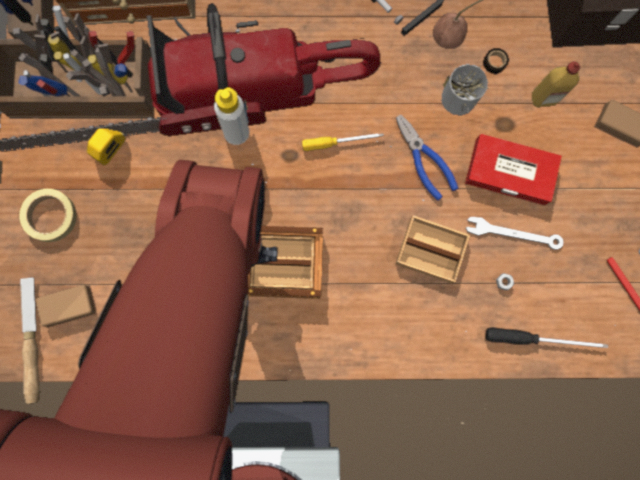

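```bash
python3 - <<'E'
from seg import *
A=87.6
p=arm.read_eef_pos(); arm.line_to([p[0],p[1],100],rate=200)
arm.open_gripper()
arm.goto([500,-60,230],down(A))
c=snap("wrist","w_box2"); ib=c["img"][:,:,::-1].copy()
np.save("c.npy",c,allow_pickle=True)
for b in comps(ib,(150,60,520,330),(0,60,20),(15,255,125),100):
    w=clickrect(c,b,36); print(b.round().tolist(),w.mean(0).round(1),np.linalg.norm(w-np.roll(w,1,0),axis=1).round()[:2],np.degrees(np.arctan2(*(w[1]-w[0])[::-1])).round(1))
print(arm.read_clock(),c["position"],arm.read_joint_pos().round(2))
for a in(-2.4,177.6,42.6,-47.4,132.6):
    for nm,P in(("box",[508,-50,28]),("spare",[534,-350,58])):
        q=arm.solve_ik(P,down(a)); print(a,nm,None if q is None else q.round(2))
E
```

```text
[[236.0, 293.0], [236.0, 276.0], [401.0, 278.0], [401.0, 295.0]] [573.5 -52.3] [159.  18.] 173.5
[[259.0, 225.0], [379.0, 225.0], [379.0, 267.0], [259.0, 267.0]] [534.  -50.6] [ 41. 109.] 87.6
[[410.0, 276.0], [421.0, 174.0], [439.0, 176.0], [428.0, 278.0]] [520.6  45.8] [17. 97.] 177.0
[[253.0, 193.0], [382.0, 170.0], [390.0, 219.0], [261.0, 242.0]] [496.6 -47.4] [ 46. 115.] 97.5
[[226.0, 142.0], [519.0, 141.0], [520.0, 274.0], [227.0, 276.0]] [503.3  -1.3] [124. 248.] 87.9
12.2583 [416.88118432 -55.51934523 372.86319609] [-0.26  0.25 -0.21  1.11  0.   -0.22]
-2.4 box [-0.24  0.48 -0.48  0.62  0.    1.37]
-2.4 spare [-0.69  0.64 -0.07  0.86  0.    0.92]
177.6 box [-0.24  0.48 -0.48  0.62  0.   -1.77]
177.6 spare [-0.69  0.64 -0.07  0.86  0.   -2.22]
42.6 box [-0.24  0.48 -0.48  0.62  0.    0.59]
42.6 spare [-0.69  0.64 -0.07  0.86  0.    0.13]
-47.4 box [-0.24  0.48 -0.48  0.62  0.    2.16]
-47.4 spare [-0.69  0.64 -0.07  0.86  0.    1.7 ]
132.6 box [-0.24  0.48 -0.48  0.62  0.   -0.98]
132.6 spare [-0.69  0.64 -0.07  0.86  0.   -1.44]
```

View pics/w_box2.png

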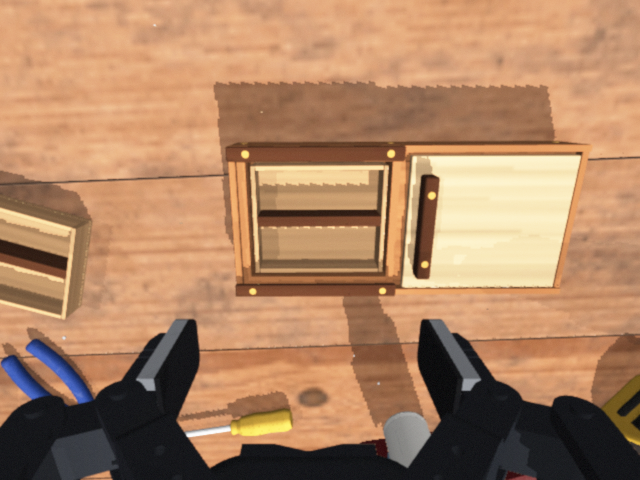

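```bash
python3 - <<'E'
from h import *
ib=cv2.imread("pics/w_box2.png"); it=cv2.imread("pics/w_tray.png")
V=lambda i,a:np.round(i.astype(int).sum(-1)/3).astype(int)
for c in(285,350): print("box col",c,"rows150-295",V(ib[150:295,c-2:c+3].mean(1),0).tolist())
print("box row195 c230-275",V(ib[193:198].mean(0),0)[230:275].tolist(),"c365-410",V(ib[193:198].mean(0),0)[365:410].tolist())
for c in(260,325): print("sp col",c,"rows160-275",V(it[160:275,c-2:c+3].mean(1),0).tolist())
E
```

```text
box col 285 rows150-295 [80, 82, 84, 84, 86, 85, 85, 87, 86, 86, 83, 85, 91, 90, 98, 138, 198, 220, 220, 214, 204, 201, 203, 206, 207, 209, 207, 206, 203, 201, 200, 201, 196, 183, 174, 160, 141, 136, 136, 135, 134, 134, 140, 149, 152, 157, 159, 158, 157, 155, 152, 151, 150, 149, 149, 151, 154, 157, 154, 126, 60, 32, 32, 33, 34, 34, 48, 68, 78, 77, 77, 77, 79, 80, 80, 86, 126, 172, 178, 163, 159, 158, 159, 159, 156, 154, 152, 152, 155, 155, 157, 157, 156, 158, 157, 158, 159, 158, 156, 155, 151, 148, 146, 147, 148, 152, 153, 152, 142, 118, 91, 85, 88, 91, 94, 99, 97, 100, 132, 162, 162, 154, 123, 71, 65, 70, 94, 121, 121, 122, 117, 109, 101, 78, 47, 60, 75, 80, 82, 84, 86, 87, 87, 88, 88]
box col 350 rows150-295 [78, 81, 83, 82, 81, 82, 82, 83, 83, 83, 83, 84, 86, 92, 101, 159, 210, 219, 219, 209, 189, 197, 202, 203, 203, 205, 205, 205, 204, 202, 201, 203, 197, 175, 146, 139, 136, 136, 136, 137, 137, 140, 145, 151, 156, 158, 160, 160, 161, 158, 158, 156, 154, 153, 153, 154, 158, 161, 161, 127, 48, 32, 32, 33, 34, 39, 61, 81, 83, 82, 83, 82, 83, 82, 84, 97, 145, 175, 167, 161, 158, 157,
[... 1210 characters left out ...]
, 95, 90, 92, 97, 101, 100, 111, 175, 215, 217, 205, 180, 176, 177, 178, 177, 177, 176, 176, 176, 176, 176, 178, 178, 176]
sp col 325 rows160-275 [118, 118, 115, 114, 110, 107, 104, 99, 95, 97, 106, 168, 214, 219, 215, 206, 203, 202, 202, 203, 205, 205, 203, 201, 202, 205, 202, 201, 199, 192, 173, 140, 135, 137, 145, 152, 155, 158, 160, 160, 159, 157, 154, 151, 151, 153, 157, 159, 140, 89, 41, 33, 35, 37, 50, 72, 84, 82, 82, 82, 82, 83, 94, 159, 211, 220, 219, 216, 215, 215, 214, 213, 213, 213, 204, 180, 158, 156, 156, 156, 156, 157, 157, 156, 152, 149, 149, 148, 150, 151, 150, 138, 112, 93, 92, 94, 99, 102, 102, 122, 186, 219, 214, 191, 158, 155, 159, 159, 157, 155, 151, 148, 146, 145, 147]
```

```bash
python3 - <<'E'
from h import *
c=np.load("c.npy",allow_pickle=True).item()
R=lambda p,a:dict(fx=384.996,fy=384.996,cx=308.066,cy=244.101,position=p,attitude=a)
ct=R([440.85,-304.07,422.94],[[0.291,0.906,0.308],[0.957,-0.275,-0.094],[-0.001,0.322,-0.947]])
def fit(c,l,ends,z):
    a,b=clickrect(c,l,z); d=(b-a)/np.linalg.norm(b-a)
    e=clickrect(c,ends,z); t=[(k-a)@d for k in e]; m=np.mean(t)
    print("cen",(a+m*d).round(1),"ang",np.degrees(np.arctan2(*d[::-1])).round(2),"ends",np.round(t,1))
fit(c,[(285,221.2),(350,220.8)],[(250.7,195),(386.5,195)],36)
it=cv2.imread("pics/w_tray.png")
g=it.mean(2)
print("L",g[193:198,228:252].mean(0).astype(int).tolist(),"R",g[193:198,338:362].mean(0).astype(int).tolist())
print("L",g[240:245,228:252].mean(0).astype(int).tolist(),"R",g[240:245,335:359].mean(0).astype(int).tolist())
fit(ct,[(260,215.8),(325,218.9)],[(237,168),(354,172),(347,264),(237,260)],30)
E
```

```text
cen [509.7 -50.2] ang 87.97 ends [-29.8  90.5]
L [110, 110, 110, 110, 111, 112, 111, 114, 132, 176, 202, 207, 181, 111, 101, 89, 107, 131, 135, 136, 138, 137, 136, 136] R [147, 147, 147, 146, 147, 145, 145, 141, 113, 71, 76, 145, 190, 195, 183, 156, 144, 142, 139, 136, 135, 132, 130, 131]
L [165, 168, 170, 170, 171, 170, 167, 156, 149, 174, 198, 206, 194, 148, 110, 90, 97, 121, 130, 131, 129, 131, 131, 130] R [155, 155, 155, 155, 156, 155, 153, 130, 83, 75, 142, 195, 206, 195, 164, 150, 149, 148, 144, 141, 139, 137, 138, 138]
cen [ 535.9 -348.8] ang 70.28 ends [-23.7  94.7  95.8 -24.7]
```

```bash
python3 - <<'E'
from h import *
x,y=509.7,-50.2; D=-2.2
arm.goto([x,y,100],down(D+45)); arm.line_to([x,y,27],rate=80)
print("f",arm.read_force().round(1)); arm.grab(20); print("op",arm.read_opening(),arm.read_force().round(1))
for a in (32,20,9,0):
    arm.goto([x,y,27],down(D+a)); print(a,arm.read_opening().round(1),arm.read_force().round(1),arm.read_wrist_torque().round(2))
arm.grab(40); print(arm.read_opening(),arm.read_gripper_force(),arm.read_clock())
arm.line_to([x,y,40],rate=40); arm.pause(.2); print(arm.read_force().round(1),arm.read_opening())
c=snap("scene","lift"); print(arm.read_clock())
cv2.imwrite("pics/lift_c.png",cv2.resize(c["img"][130:330,170:410,::-1],None,fx=2.5,fy=2.5))
E
```

```text
f [ 0.1 -0.5 -0.6]
op 28.877378666401253 [-1.8 -1.1  5.1]Traceback (most recent call last):
  File "<stdin>", line 6, in <module>
AttributeError: 'float' object has no attribute 'round'
```

```bash
python3 - <<'E'
from h import *
x,y=509.7,-50.2; D=-2.2
for a in (32,20,9,0):
    arm.goto([x,y,27],down(D+a)); print(a,round(arm.read_opening(),1),arm.read_force().round(1),arm.read_wrist_torque().round(2))
arm.grab(40); print(arm.read_opening(),arm.read_gripper_force(),arm.read_clock())
arm.line_to([x,y,40],rate=40); arm.pause(.2); print(arm.read_force().round(1),arm.read_opening())
c=snap("scene","lift"); print(arm.read_clock())
cv2.imwrite("pics/lift_c.png",cv2.resize(c["img"][130:330,170:410,::-1],None,fx=2.5,fy=2.5))
E
```

```text
32 19.5 [-2.9  0.3  7. ] [ 0.03  0.51 -0.58]
20 14.3 [-1.4 -1.   5.8] [-0.15  0.58 -0.49]
9 10.3 [-2.6  1.1  5.4] [-0.08  0.56 -0.46]
0 9.2 [-1.1 -0.6  4.2] [-0.02  0.18 -0.08]
8.701241474808823 41.88703000545502 16.4333
[ 0.1  0.3 -2. ] 8.507484531060598
17.1583
```

View pics/lift_c.png

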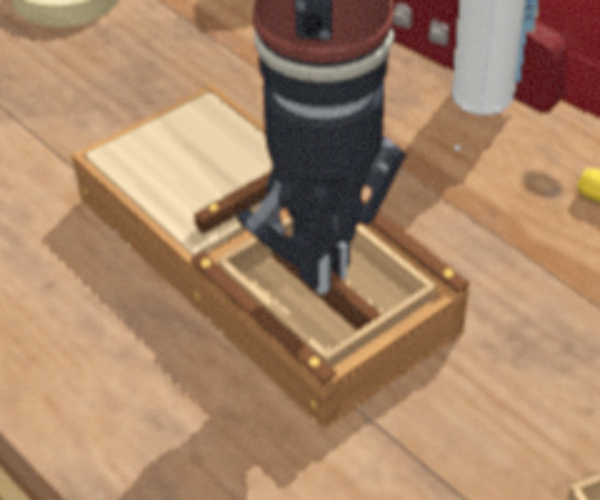

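```bash
python3 - <<'E'
from h import *
x,y=509.7,-50.2
arm.line_to([x,y,140],rate=120)
sx,sy,D=535.9,-348.8,-19.3
arm.goto([sx,sy,140],down(D)); arm.line_to([sx,sy,58],rate=80); arm.pause(.2)
f0=arm.read_force()
for z in np.arange(57,46.5,-1):
    arm.line_to([sx,sy,z],rate=20); f=arm.read_force()
    if f[2]-f0[2]>3: break
print(z,f0.round(1),f.round(1),arm.read_opening(),arm.read_clock())
cs=snap("scene","place_s"); ct=snap("top","place_t")
a=cv2.resize(cs["img"][260:420,370:530,::-1],(400,400),interpolation=cv2.INTER_CUBIC)
b=cv2.resize(ct["img"][200:300,385:485,::-1],(400,400),interpolation=cv2.INTER_CUBIC)
cv2.imwrite("pics/place.png",np.hstack([a,b]))
E
```

```text
50.0 [ 0.5 -0.2 -1.3] [-3.5  2.8 12. ] 8.487383439057107 22.6667
```

View pics/place.png

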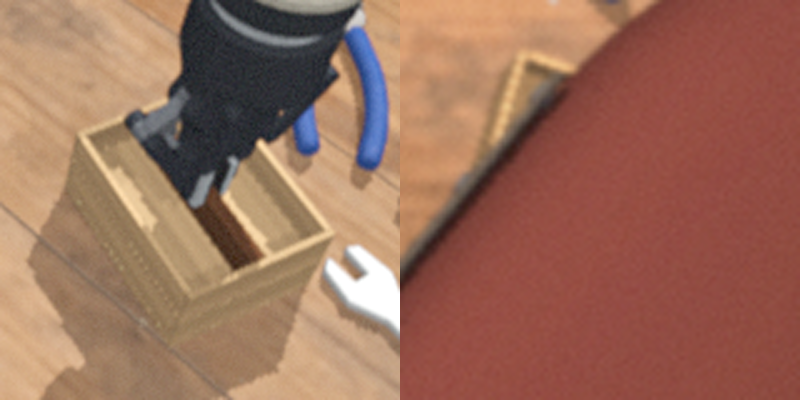

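```bash
python3 - <<'E'
from h import *
x,y,_=arm.read_eef_pos(); sx,sy=535.9,-348.8
arm.line_to([sx,sy,51],rate=20); print(arm.read_force().round(1))
arm.open_gripper(); print(arm.read_opening(),arm.read_force().round(1),arm.read_wrist_torque().round(2),arm.read_clock())
c=snap("scene","rel"); cv2.imwrite("pics/rel_c.png",cv2.resize(c["img"][260:420,350:550,::-1],None,fx=3,fy=3,interpolation=cv2.INTER_CUBIC))
E
```

```text
[-1.1  0.9  6. ]
85.52970641215994 [-0.1 -0.2 -0.5] [ 0.01  0.   -0.01] 23.7417
```

View pics/rel_c.png

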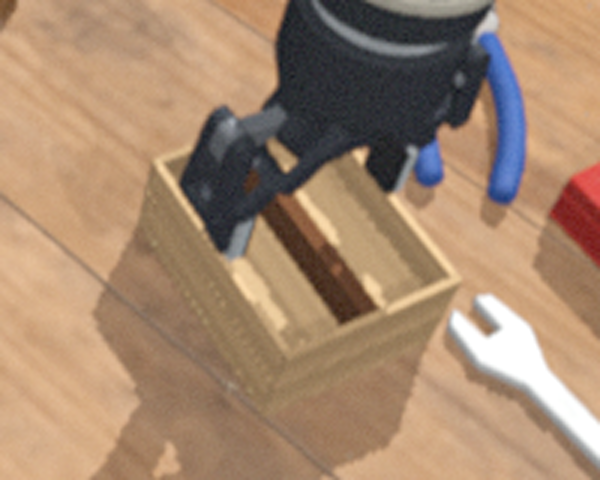

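```bash
python3 - <<'E'
from h import *
arm.line_to([535.9,-348.8,150],rate=120); arm.goto([400,-150,280],down(-2))
c=snap("scene","fin");t=snap("top","fint"); print(arm.read_clock())
a=cv2.resize(c["img"][260:420,370:530,::-1],(400,400),interpolation=cv2.INTER_CUBIC)
b=cv2.resize(t["img"][200:300,385:485,::-1],(400,400),interpolation=cv2.INTER_CUBIC)
cv2.imwrite("pics/fin_c.png",np.hstack([a,b]))
E
```

```text
25.925
```

View pics/fin_c.png

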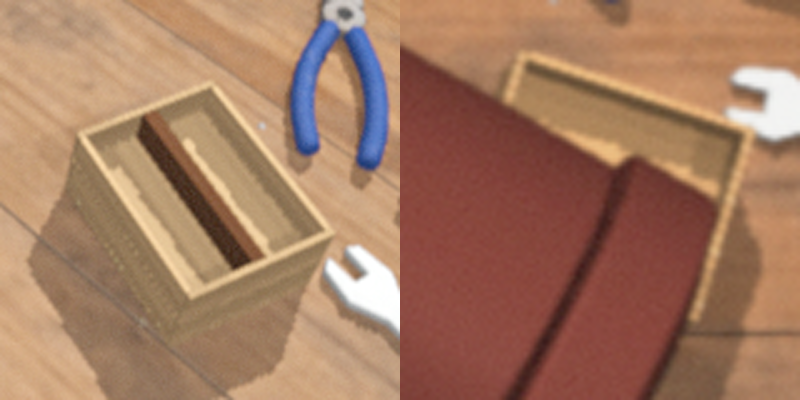

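The final picture shows the two trays stacked flush: the outer edges at (80,135), (190,295) and (333,233) run straight down with no step. The arm is clear of everything.

```bash
python3 -c "
from station import arm
print(arm.finish_job())"
```

```text
the job is handed in; nothing more can be done
None
```

The job is handed in at about 26 s: the lid was pushed to the end stop and lay flat on the lid rest when last checked before the tray lift, and the tray stands flush on the spare tray in the last picture; no verdict came back.

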